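# Hold the bevel jig's flap at the mark for the waiting piece

### The arm

A 6-joint arm with a two-finger parallel gripper is mounted at the origin on a cart in front of the work surface, level with it; the furniture and walls round the work are solid. World frame = base frame: x ahead of the robot, y to its left, z up, the work surface at z = 0. Lengths are in m, angles in rad, forces in N, time in s.
With the tool pointing down it reaches from about 0.3 to 0.95 m from the base axis. Payload 3.1 kg.
Tool frame: the origin (TCP) lies at the very end of the fingers, on their centre line; the grasp point (between the pads) lies 19 mm behind it; z points along the fingers, y is the line along which they close (so a half turn about z gives the same grasp; the last joint's range is limited). The gripper opens to 85 mm and grips with 20 to 120 N. Pads are 22 mm wide; open, the fingers measure 114 mm over their backs; the gripper's body (76 mm by 85 mm) begins 54 mm behind the grasp point. The pads swing forward as they close: fully open they stand 13 mm farther back than shut.
Start: joints at [-1.237, 0.308, 1.634, -0, 1.2, -0.07], TCP at [0.246, -0.575, 0.231] pointing down, gripper open.
Joint ranges: [-3.06, 3.06], [-0.79, 1.96], [0.05, 2.63], [-1.19, 4.34], [0.05, 2.64], [-2.94, 2.94]. Speed limits (rad/s): [2.79, 2.79, 3.14, 3.14, 3.14, 3.14].

### API

Orientations are given as a unit quaternion [x, y, z, w].
In Python, from cell import * gives the robot as it stands. The module is installed in compiled form; this text tells all that it offers.
- The arm moves only by the tool jog_arm, never from a script. Its argument "rows" is a list of rows, each a list of 7 numbers: the shift along the tool's x, y, z in mm, then the turn, a rotation vector about the tool's x, y, z in degrees, then the finger opening in mm, from 0 to 85.4. In form: [[dx, dy, dz, ax, ay, az, gripper], ...]. A call has 1 to 12 rows; each row shifts and turns the commanded pose from where the row before left it, along the tool's axes as they then stand; what a row does not reach is not made up. A row lasts 1/10 s, in which the tool goes at most 50 mm and 8.59 degrees, less where a joint would pass 70% of its speed; a pose out of reach is approached as far as the arm can. A call is refused whole if a number of a shift passes 50 or a number of a turn 8.59, either way. A call with a gripper value outside its range is refused whole. The fingers move at their own pace and stop on an object; "grip_force" is the grip in N (left out, the last holds). Time passes only in rows, so rows that do not move let the fingers close. It gives the time, the measured TCP pose, the force, the opening and the grip force at its end, in the units of the state.
- get_state(): the state, without advancing time (a new reading comes with each control period).
- get_image(name): name is "side" or "top" or "wrist"; returns a dict with "img" (420x560x3 uint8, blue, green, red), "vfov" (degrees; the focal length in pixels is half the picture's height over the tangent of half this angle, whatever the lens; pixels are square), "cx", "cy" (the principal point, pixels), "xyz" and "attitude" of the camera in the world. Camera axes: x right, y down, z forward; pixel columns grow to the right and rows downward; lengths in m; the calibration is good to about 2 mm. The wrist camera is an equidistant fisheye: a pixel r from the principal point sees the ray r / f radians off the axis. A picture is of the moment at which its call begins. There is no depth.
- sign_off(): hands the job in; it is judged then, once.
Trained networks look in a picture, given as the dict that the camera call returned (one of the last four; its "shot" number tells which), for a name from the list of things; names that differ only in an ending like _2 or _b are one class to them, and where a whole thing is asked for, a point or a joint stands for the part that bears it (a point fixed in the world has none). Each returns a list of dicts, best first, with "score" (0 to 1); they miss things now and then, are a little off and sometimes report something else, mostly with a low value. They report only what shows in the picture. A call takes as long as a camera call. They do not tell look-alikes from the thing itself.
- silhouettes(picture, query): "region" (420x560 bool, what is visible of it) and "uv" ([column, row] in pixels, amid what is visible of it).
The state is a dict: "t": time; "qpos": joint angles; "joint_velocities": joint speeds; "effort": joint torques, N m; "ee_pos": TCP position; "tcp_rot": TCP orientation; "ft_force": force on the tool from outside, world axes, zero at the start; "ft_torque": the same for the moment, N m; "gripper_width": finger opening in m; "finger_force": force on a finger pad.
Only numpy, scipy, OpenCV 4.12 (cv2) and the standard library are available. Lean on these libraries where they do the work, as an engineer would, in place of code of your own. Each camera call takes 0.05 s, during which the arm holds its last target. There are 200 camera calls.

### The job

One piece of timber waits in the low batten frame behind the bevel jig: if it is the thick block, take the upper of the jig's two brass pointers as the mark, if it is the thin board, the lower one. Take the jig's hinged flap by the round disc on its free edge, raise it until it lies in line with that pointer, and finish while still holding it there with the gripper, for it falls shut if let go. Leave the pointers, both pieces of timber and the other things on the bench where they are.

Things in the scene. Friction and masses are not known exactly. Their poses are not given: they have to be found in the camera images.
- jig: fixed bevel jig: plywood base 170 (its x) x 270 (y) x 18 mm. Origin on the bench top, mid-width; own x points from the hinge to the flap's free edge (away from the robot), y left, z up. Base spans x -110 to +60 mm. Hinge axis along y at x = -90, z = +34 mm. At the left (y 87 to 124 mm) stands an upright aluminium arc, outer radius 132 mm about the hinge axis, with the two pointers
- flap (a joint): angle of the flap, rad: 0 lying level on the jig (as at the start), growing as its far edge is raised towards the robot about the near hinge, stop at 1.4. A light timber board 160 mm wide and 14 mm thick reaching 150 mm from the hinge; about 0.3 kg; it falls shut when let go
- flap_handle (a point): centre of the handle: dark wooden disc, 36 mm diameter, 16 mm thick, on edge, flat faces to the jig's left and right (y): pinch it across the 16 mm; it may turn between the fingers. On a 10 mm wide neck, 40 mm beyond the middle of the free edge. 190 mm from the hinge axis along the board, 12 mm above its middle plane: 46 mm above the bench when down. Own x: along the board from the hinge
- lower_pointer (a joint): angle of the lower pointer, rad, measured like the flap's about the same axis: the flap is in line when its angle is equal. 0.35 to 0.6; stiff, stays where it is
- upper_pointer (a joint): angle of the upper pointer, rad, measured likewise, 0.8 to 1.1; stiff, stays where it is
- lower_pointer_tip (a point): tip of the lower pointer, a flat brass arm 12 mm wide, reaching 165 mm from the hinge axis, past the arc, at the left of the flap (104 mm from the jig's middle). Own x runs along the arm, away from the hinge
- upper_pointer_tip (a point): tip of the upper pointer, the same kind of arm, standing steeper (109 mm from the jig's middle). Own x runs along the arm, away from the hinge
- frame_center (a point): centre, at bench height, of a low fixed frame of timber battens on the bench behind the jig, outside 109 by 214 mm, 12 mm high, open inside
- block_center (a point): centre of the thick block of pale timber, 60 x 90 x 45 mm high; it lies in the frame or on the bench to the right of it
- board_center (a point): centre of the thin board of pale timber, 50 x 160 x 18 mm high; it lies on the bench to the right of the frame, or in the frame
- jar: a clear glass screw jar with a green lid, 69 mm wide, 84 high; a bystander, origin at the middle of its underside
- sander: a brown sanding block, 70 x 110 x 31 mm; a bystander, origin at the middle of its underside
- tin: a round flat wax tin, 78 mm wide, 34 high; a bystander, origin at the middle of its underside
- pencil: a flat carpenter's pencil, 186 mm long; a bystander, origin at the middle of its underside
Mind the look-alikes: they are no part of the job. What is shaped like the part that bears block_center but pink is not meant.

How it is judged:
By the outcome, as a careful person would: the job done as asked, in the order asked, and still so for the second after the job is handed in, while the arm keeps its last pose, push and grip.
It also fails if it takes over 38 s, if anything falls off the work surface, if the arm or the gripper's body presses on something with over 40 N, if the wrist force passes 120 N, or if a joint passes its speed limit or range.

## Working session

There is one attempt and no reset: what is moved stays moved. The work goes in short steps, Python scripts to look and compute and a tool call to move; the robot and the scene stay as the last step left them, time stands still between calls to the robot, and variables do not carry over. Pictures are saved under pics/ and viewed, at most 10 in all, crops included, and the job is handed in when it is done.

Besides the shell and the picture viewer there is one more tool, called after ">>>" by a JSON object that holds its "fn" and its "kwargs". jog_arm: Moves the arm, as the interface text tells. Its arguments: {"type":"object","properties":{"rows":{"type":"array"},"grip_force":{"type":"number"}},"required":["rows"]}

```bash
mkdir -p pics
cat > h.py <<'E'
from cell import *
import numpy as np, cv2
from scipy.spatial.transform import Rotation as R
def cam(p):
    a=np.array(p["attitude"],float)
    Rm=R.from_quat(a).as_matrix() if a.size==4 else a.reshape(3,3)
    return Rm,np.array(p["xyz"]),210/np.tan(np.radians(p["vfov"])/2)
def ray(p,uv):
    Rm,c,f=cam(p); return c,Rm@np.array([(uv[0]-p["cx"])/f,(uv[1]-p["cy"])/f,1])
def onz(p,uv,z):
    c,d=ray(p,uv); return c+d*(z-c[2])/d[2]
def proj(p,X):
    Rm,c,f=cam(p); q=(np.atleast_2d(X)-c)@Rm; return q[:,:2]/q[:,2:]*f+[p["cx"],p["cy"]]
E
python3 - <<'E'
from h import *
np.set_printoptions(precision=3,suppress=True)
ims=[]
for n in ("top","side"):
    p=get_image(n); ims.append(p["img"]); print(n,p["xyz"],p["attitude"],p["vfov"],p["cx"],p["cy"])
    for q in ["jig","flap","flap_handle","lower_pointer_tip","upper_pointer_tip","block_center","board_center","jar","tin"]:
        for s in silhouettes(p,q)[:3]:
            ys,xs=np.where(s["region"])
            print(q,round(s["score"],2),np.round(s["uv"],1),(xs.min(),xs.max(),ys.min(),ys.max()) if len(xs) else None,onz(p,s["uv"],0.03))
    cv2.imwrite(f"pics/{n}.png",p["img"])
print(get_state())
E
```

```text
top [0.387 0.072 1.403] [-0.695  0.716 -0.04   0.041] 50.94262872090172 273.7926768589246 208.96418858510438
jig 0.85 [330.2 228.2] (np.int64(284), np.int64(372), np.int64(185), np.int64(261)) [ 0.481 -0.102  0.03 ]
flap_handle 0.6 [328.8 226.6] (np.int64(302), np.int64(357), np.int64(184), np.int64(255)) [ 0.486 -0.098  0.03 ]
lower_pointer_tip 0.52 [330.4 224.5] (np.int64(302), np.int64(357), np.int64(185), np.int64(254)) [ 0.492 -0.103  0.03 ]
block_center 0.96 [273.8 152.8] (np.int64(260), np.int64(289), np.int64(138), np.int64(163)) [0.726 0.066 0.03 ]
block_center 0.82 [136.  181.4] (np.int64(120), np.int64(150), np.int64(163), np.int64(197)) [0.647 0.505 0.03 ]
jar 0.63 [413.4 243.4] (np.int64(401), np.int64(428), np.int64(231), np.int64(253)) [ 0.426 -0.358  0.03 ]
jar 0.59 [333.3 227.4] (np.int64(302), np.int64(357), np.int64(184), np.int64(255)) [ 0.483 -0.112  0.03 ]
tin 0.97 [226.1 186.7] (np.int64(216), np.int64(240), np.int64(176), np.int64(199)) [0.621 0.22  0.03 ]
side [-0.648  0.17   1.147] [-0.614  0.677 -0.295  0.276] 42.48802422842958 282.38198116607623 208.361749
[... 881 characters left out ...]
439 -0.362  0.03 ]
tin 0.81 [235.  205.5] (np.int64(224), np.int64(247), np.int64(195), np.int64(211)) [0.604 0.215 0.03 ]
tin 0.62 [354.5 227.4] (np.int64(338), np.int64(371), np.int64(206), np.int64(245)) [ 0.47  -0.134  0.03 ]
{'t': 1.0, 'qpos': array([-1.237,  0.308,  1.634, -0.   ,  1.2  , -0.07 ]), 'joint_velocities': array([ 0.001,  0.   ,  0.   ,  0.   ,  0.   , -0.002]), 'effort': array([ -0.   , -41.529, -27.709,  -0.   ,   0.001,  -0.   ]), 'ee_pos': array([ 0.246, -0.575,  0.231]), 'tcp_rot': array([ 0.98 ,  0.201, -0.   , -0.   ]), 'ft_force': array([ 0.613, -0.459, -0.174]), 'ft_torque': array([ 0.044,  0.05 , -0.04 ]), 'finger_force': 0.0, 'gripper_width': 0.08521683498625615}
```

View pics/top.png

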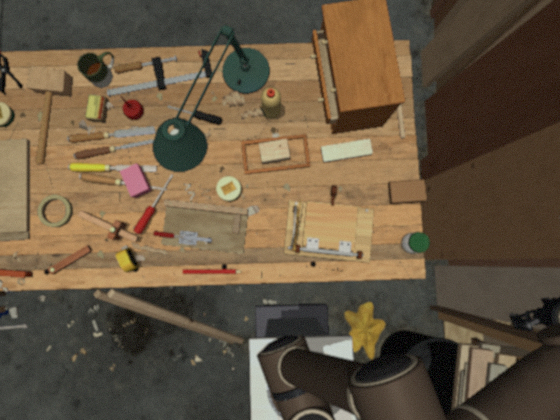

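View pics/side.png

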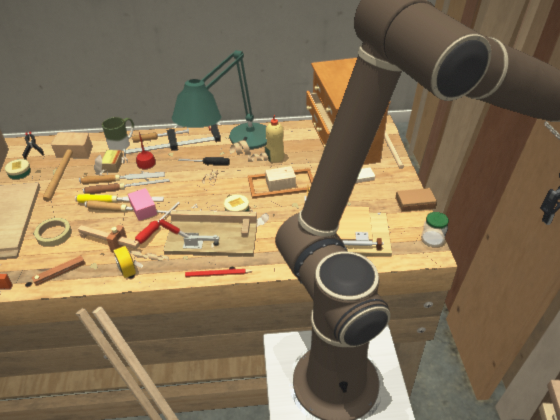

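The top picture shows the frame at (276,154) with a pale thick piece at (274,151). A pale long thin board lies right of it at (347,150). The pink block at (134,180) is a look-alike. The jig is at (330,230), with its handle disc at (333,193) and its arc at (295,228). I'll confirm the block and the jig in one enlarged crop.

Run:
```python
import cv2
a=cv2.imread("pics/top.png")[130:270,235:385]
cv2.imwrite("pics/c1.png",cv2.resize(a,None,fx=4.2,fy=4.2,interpolation=cv2.INTER_CUBIC))
```

```text
(no output)
```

View pics/c1.png

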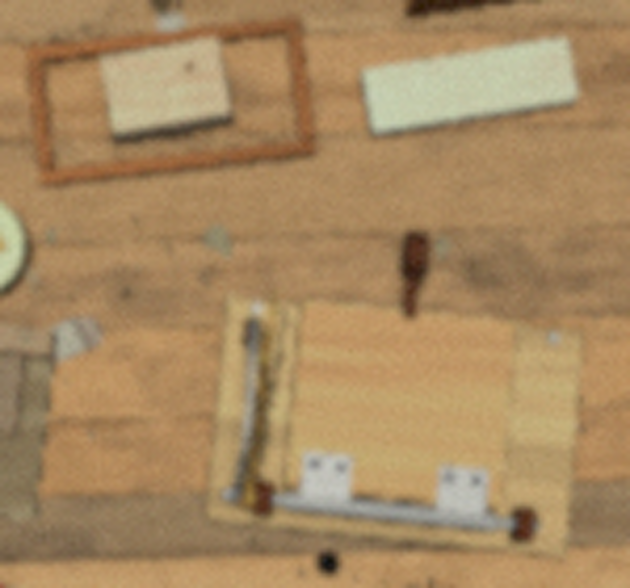

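The crop confirms the frame holds the 90×60 thick block, so the mark is the upper pointer. The long thin board lies to the right. Next I fit the jig's pose from its base corners and the handle.

Run:
```python
from h import *
from scipy.optimize import least_squares
np.set_printoptions(precision=4,suppress=True)
p=get_image("top")
c=np.array([(230,298),(580,330),(562,552),(208,517),(414,252)])/4.2+[235,130]-[0.4,0.4]
L=np.array([(.06,.135,.018),(.06,-.135,.018),(-.11,-.135,.018),(-.11,.135,.018),(.1,0,.046)])
def W(v,L):
    Rm=R.from_euler('z',v[2]).as_matrix(); return L@Rm.T+[v[0],v[1],0]
s=least_squares(lambda v:(proj(p,W(v,L))-c).ravel(),[.48,-.1,0],loss='soft_l1')
print(s.x,(proj(p,W(s.x,L))-c)); print("handle",W(s.x,L[4:]),"hinge",W(s.x,np.array([[-.09,0,.034]])))
st=get_state(); print(st["ee_pos"],R.from_quat(st["tcp_rot"]).as_matrix())
```

```text
[ 0.4999 -0.1018 -0.128 ] [[-0.9065 -1.0817]
 [ 0.782  -0.4189]
 [ 1.1133  0.6105]
 [-0.8087  0.3906]
 [-0.0652  0.1799]]
handle [[ 0.599  -0.1146  0.046 ]] hinge [[ 0.4106 -0.0903  0.034 ]]
[ 0.2455 -0.5747  0.2313] [[ 0.9196  0.3929 -0.    ]
 [ 0.3929 -0.9196  0.    ]
 [-0.     -0.     -1.    ]]
```

>>> {"fn": "jog_arm", "kwargs": {"rows": [[0,0,0,0,0,7.6,85],[0,0,0,0,0,7.6,85],[0,0,0,0,0,7.6,85],[0,0,0,0,0,7.6,85],[29,-48,0,0,0,0,85],[29,-48,0,0,0,0,85],[29,-48,0,0,0,0,85],[29,-48,0,0,0,0,85],[29,-48,0,0,0,0,85],[29,-48,0,0,0,0,85],[29,-48,0,0,0,0,85],[0,0,0,0,0,0,85]]}}

```text
t: 2.25
ee_pos: [0.4662, -0.2956, 0.2316]
tcp_rot: [0.998, -0.06, 0.001, -0.001]
ft_force: [-0.8, -0.7, 0.2]
gripper_width: 0.0852
finger_force: 0.0
```

Run:
```python
from h import *
np.set_printoptions(precision=4,suppress=True)
s=get_state(); print(s["t"],s["ee_pos"],R.from_quat(s["tcp_rot"]).as_matrix(),s["qpos"])
p=get_image("wrist"); print({k:v for k,v in p.items() if k!="img"})
print(cam(p)[0])
for q in ["flap","flap_handle","lower_pointer_tip","upper_pointer_tip"]:
    for d in silhouettes(p,q)[:3]:
        ys,xs=np.where(d["region"]); print(q,round(d["score"],2),np.round(d["uv"],1),xs.min(),xs.max(),ys.min(),ys.max())
cv2.imwrite("pics/w1.png",p["img"])
```

```text
2.25 [ 0.4662 -0.2956  0.2316] [[ 0.9928 -0.1198  0.0021]
 [-0.1198 -0.9928  0.0019]
 [ 0.0018 -0.0022 -1.    ]] [-0.6456  0.1677  1.8072  0.003   1.1662  1.0441]
{'vfov': 65.70646984690485, 'cx': 277.10917123058755, 'cy': 207.28584037101558, 'xyz': array([ 0.5379, -0.3034,  0.3735]), 'attitude': array([-0.6569,  0.7405,  0.1068, -0.0933]), 'shot': 4}
[[-0.1196 -0.953  -0.2785]
 [-0.9928  0.1141  0.0357]
 [-0.0022  0.2807 -0.9598]]
flap 0.66 [114.4 183.2] 53 179 73 255
flap_handle 0.57 [120.1 181.6] 53 180 73 256
lower_pointer_tip 0.81 [ 26.3 197.9] 0 54 150 245
upper_pointer_tip 0.91 [ 22.7 221.3] 0 51 202 246
upper_pointer_tip 0.71 [127.1 187.1] 0 228 73 263
```

View pics/w1.png

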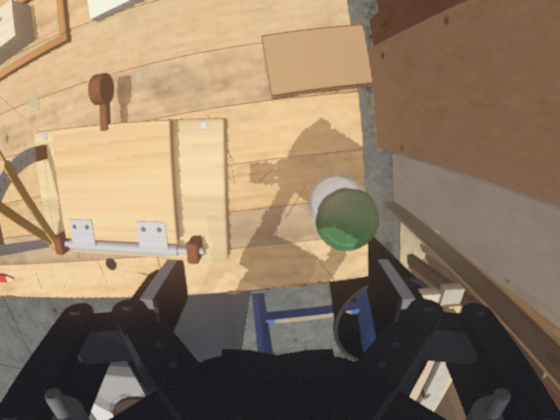

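The wrist view shows the handle disc at (100,90), the hinge bar from (60,244) to (195,248), and the two brass arms leaving the frame at the left edge. I'll go closer to get both tips in view.

>>> {"fn": "jog_arm", "kwargs": {"rows": [[20,-45,0,0,0,0.4,85],[20,-45,0,0,0,0,85],[0,0,0,0,0,0,85]]}}

```text
t: 2.8
ee_pos: [0.5159, -0.2139, 0.2313]
tcp_rot: [0.998, -0.066, 0.001, -0.001]
ft_force: [-0.3, -1.1, -0.4]
gripper_width: 0.0847
finger_force: 0.0
```

Run:
```python
from h import *
p=get_image("wrist"); import pickle; pickle.dump(p,open("w2.pkl","wb"))
for q in ["flap_handle","lower_pointer_tip","upper_pointer_tip"]:
    for d in silhouettes(p,q)[:2]:
        ys,xs=np.where(d["region"]); print(q,round(d["score"],2),np.round(d["uv"],1),xs.min(),xs.max(),ys.min(),ys.max())
cv2.imwrite("pics/w2.png",cv2.resize(p["img"][40:340,0:400],None,fx=2,fy=2,interpolation=cv2.INTER_CUBIC))
```

```text
flap_handle 0.83 [188.9 210.3] 114 254 103 286
lower_pointer_tip 0.88 [ 84.4 232.5] 56 114 181 282
upper_pointer_tip 0.61 [ 71.1 250.8] 33 112 227 282
```

View pics/w2.png

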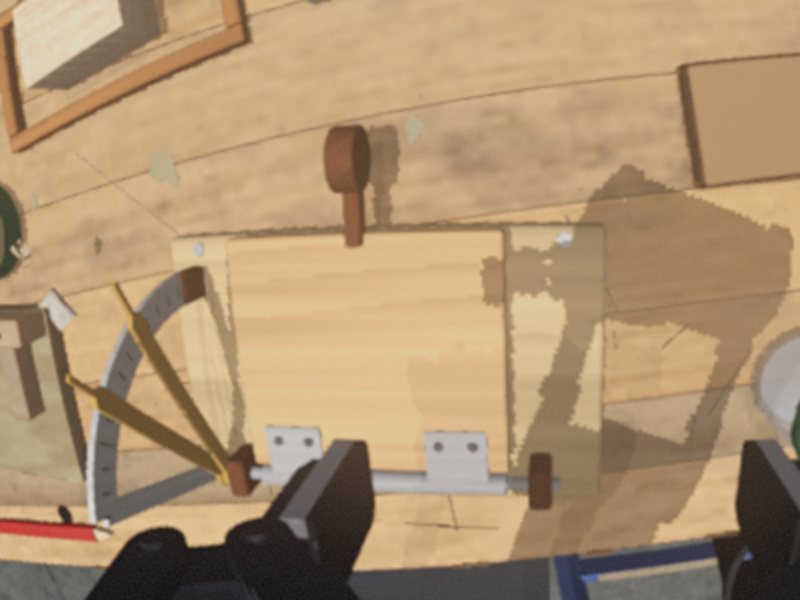

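```bash
cat > fit.py <<'E'
from h import *
from scipy.optimize import least_squares
def projf(p,X):
    Rm,c,f=cam(p); q=(np.atleast_2d(X)-c)@Rm; n=np.hypot(q[:,0],q[:,1]); th=np.arctan2(n,q[:,2])
    return q[:,:2]/n[:,None]*(f*th)[:,None]+[p["cx"],p["cy"]]
def W(v,L):
    Rm=R.from_euler('z',v[2]).as_matrix(); return np.array(L)@Rm.T+[v[0],v[1],0]
def tip(a,y,r=.165): return [-.09+r*np.cos(a),y,.034+r*np.sin(a)]
def hdl(a): return [-.09+.19*np.cos(a)-.012*np.sin(a),0,.034+.19*np.sin(a)+.012*np.cos(a)]
E
python3 - <<'E'
from fit import *
import pickle
np.set_printoptions(precision=4,suppress=True)
p=pickle.load(open("w2.pkl","rb"))
c=np.array([(174,238),(602,226),(597,492),(228,236),(504,230),(347,160),(117,285),(68,376)])/2+[0,40]-.25
base=[(.06,.135,.018),(.06,-.135,.018),(-.11,-.135,.018),(.06,.08,.041),(.06,-.08,.041),(.1,0,.046)]
f=lambda v:(projf(p,W(v,base+[tip(v[3],.104),tip(v[4],.109)]))-c)
s=least_squares(lambda v:f(v).ravel(),[.5,-.1,-.128,.45,.95],loss='soft_l1')
print(s.x,"\n",f(s.x))
v=s.x
print("handle",W(v,[hdl(0)]),"goal",W(v,[hdl(v[4])]))
st=get_state();M=R.from_quat(st["tcp_rot"]).as_matrix()
h=W(v,[hdl(0)])[0]; print("tool delta to TCP 100 above handle",M.T@(h+[0,0,.1]-st["ee_pos"])*1e3, "yaw err deg",np.degrees(v[2]-np.arctan2(M[1,0],M[0,0])))
E
```

```text
[ 0.5009 -0.1036 -0.1306  0.5333  0.8453] 
 [[-2.9485  0.287 ]
 [ 2.9002 -0.3529]
 [ 2.1047  3.2317]
 [-1.9456  1.8199]
 [ 0.115   0.2535]
 [ 0.7774 -0.6508]
 [-2.0451 -0.6677]
 [-0.4215 -0.1009]]
handle [[ 0.6    -0.1166  0.046 ]] goal [[ 0.5277 -0.1071  0.1841]]
tool delta to TCP 100 above handle [  72.0831 -112.3107   85.0786] yaw err deg 0.28911859759282993
```

>>> {"fn": "jog_arm", "kwargs": {"rows": [[25,-38,0,0,0,0.3,85],[25,-38,0,0,0,0,60],[22,-36,0,0,0,0,60],[0,0,0,0,0,0,60]]}}

```text
t: 3.4
ee_pos: [0.6032, -0.1138, 0.2314]
tcp_rot: [0.998, -0.069, 0.001, -0.001]
ft_force: [0.2, -0.5, -0.5]
gripper_width: 0.0601
finger_force: 0.0
```

Run:
```python
from h import *
import pickle
p=get_image("wrist"); pickle.dump(p,open("w3.pkl","wb"))
cv2.imwrite("pics/w3.png",cv2.resize(p["img"][60:360,60:460],None,fx=2,fy=2,interpolation=cv2.INTER_CUBIC))
```

```text
(no output)
```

View pics/w3.png

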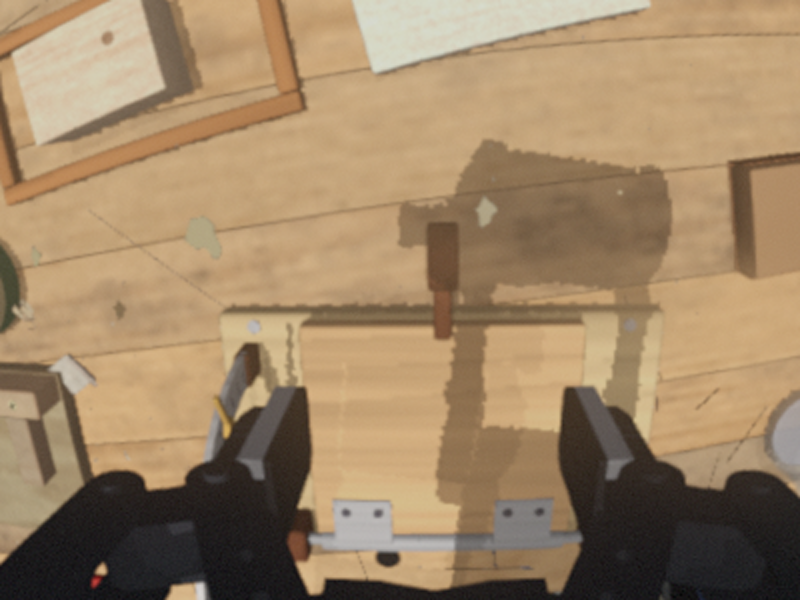

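The disc is now seen from above at crop (443,255), between the fingers. I'll fit both views together, allowing a small camera offset.

Run:
```python
from fit import *
import pickle
np.set_printoptions(precision=4,suppress=True)
p=pickle.load(open("w2.pkl","rb"));p3=pickle.load(open("w3.pkl","rb"))
c=np.array([(174,238),(602,226),(597,492),(228,236),(504,230),(347,160),(117,285),(68,376)])/2+[0,40]-.25
c3=np.array([(221,310),(661,310),(300,325),(584,323),(443,257)])/2+[60,60]-.25
base=[(.06,.135,.018),(.06,-.135,.018),(-.11,-.135,.018),(.06,.08,.041),(.06,-.08,.041),(.1,0,.046)]
b3=[base[0],base[1],base[3],base[4],(.1,0,.058)]
def g(v):
    o=v[5:8]
    a=projf(p,W(v,base+[tip(v[3],.104),tip(v[4],.109)])-o)-c
    b=projf(p3,W(v,b3)-o)-c3
    return a,b
def res(v):
    a,b=g(v); return np.r_[a.ravel(),b.ravel(),v[5:8]/.001]
s=least_squares(res,[.5,-.1,-.128,.45,.95,0,0,0],loss='soft_l1')
v=s.x;print(v,"\n",*g(v));np.save("v.npy",v)
st=get_state();M=R.from_quat(st["tcp_rot"]).as_matrix()
h=W(v,[hdl(0)])[0]; print(h,"tool delta TCP to 19mm below handle",M.T@(h-[0,0,.019]-st["ee_pos"])*1e3, "yaw err",np.degrees(v[2]-np.arctan2(M[1,0],M[0,0])))
# finger centre-line cross-check: where TCP line meets handle height in w3
print("handle px if at tool axis",(projf(p3,[st["ee_pos"]+M[:,2]*(st["ee_pos"][2]-.058)])-60)*2)
# angle from arm direction: pixel line of the upper arm, root (225,480)
for a in (v[4]-.1,v[4],v[4]+.1): print(a,((projf(p,W(v,[tip(a,.109,r) for r in (.02,.09,.165)])-v[5:8])-[0,40])*2).round(1).tolist())
```

```text
[ 0.5009 -0.1022 -0.135   0.5489  0.8616  0.     -0.      0.0058] 
 [[-1.2794 -0.6679]
 [ 1.4869 -0.2735]
 [ 0.3573  1.4693]
 [-0.4421  0.9755]
 [-0.5085  0.0866]
 [ 1.6288 -0.5428]
 [-0.6475 -0.3434]
 [ 1.6516  0.2164]] [[-1.3889  0.2785]
 [ 1.1306 -0.1615]
 [-0.9615 -0.8606]
 [ 0.3592 -0.1589]
 [-0.5045  1.2326]]
[ 0.6    -0.1156  0.046 ] tool delta TCP to 19mm below handle [ -1.5933   0.2933 204.0794] yaw err 0.1777302596715206
handle px if at tool axis [[441.0024 258.4963]]
0.7616085811156402 [[212.2, 455.3], [157.0, 410.5], [80.5, 343.0]]
0.8616085811156402 [[211.7, 458.3], [153.6, 425.9], [70.8, 375.9]]
0.9616085811156402 [[211.3, 461.3], [151.2, 442.1], [63.7, 411.3]]
```

>>> {"fn": "jog_arm", "kwargs": {"rows": [[-1,0,45,0,0,0,50],[0,0,45,0,0,0,45],[0,0,45,0,0,0,40],[0,0,40,0,0,0,40],[0,0,28,0,0,0,40],[0,0,0,0,0,0,40],[0,0,0,0,0,0,10],[0,0,0,0,0,0,10],[0,0,0,0,0,0,10],[0,0,0,0,0,0,10]], "grip_force": 50}}

```text
t: 4.45
ee_pos: [0.6012, -0.117, 0.0303]
tcp_rot: [0.998, -0.069, 0.002, 0.001]
ft_force: [-1.2, -4.4, 0.9]
gripper_width: 0.0151
finger_force: 52.7
```

>>> {"fn": "jog_arm", "kwargs": {"rows": [[-1,0,-9.5,0,0,0,10],[-1,0,-9.4,0,0,0,10],[-4.1,0,-18.6,0,0,0,10],[-5.8,0,-18.1,0,0,0,10],[-7.7,0,-17.4,0,0,0,10],[-9.3,0,-16.6,0,0,0,10],[-11,0,-15.6,0,0,0,10],[-12.4,0,-14.4,0,0,0,10],[-6.8,0,-6.8,0,0,0,10],[-7,0,-6.3,0,0,0,10],[0,0,0,0,0,0,10],[0,0,0,0,0,0,10]], "grip_force": 60}}

```text
t: 5.65
ee_pos: [0.5335, -0.108, 0.1616]
tcp_rot: [0.998, -0.069, -0.0, 0.002]
ft_force: [-2.5, -7.6, -4.7]
gripper_width: 0.0149
finger_force: 59.5
```

Run:
```python
from fit import *
import pickle
np.set_printoptions(precision=4,suppress=True)
v=np.load("v.npy");st=get_state();M=R.from_quat(st["tcp_rot"]).as_matrix()
g=st["ee_pos"]-.019*M[:,2]; l=R.from_euler('z',-v[2]).apply(g-[v[0],v[1],0])-[-.09,0,.034]
print(g,l,"r",np.hypot(l[0],l[2]),"angle",np.arctan2(l[2],l[0])-np.arctan2(.012,.19),st["ft_force"],st["gripper_width"])
p=get_image("wrist"); pickle.dump(p,open("w4.pkl","wb"))
t=get_image("side"); pickle.dump(t,open("s4.pkl","wb"))
cv2.imwrite("pics/w4.png",cv2.resize(p["img"][100:400,40:440],None,fx=2,fy=2,interpolation=cv2.INTER_CUBIC))
cv2.imwrite("pics/s4.png",cv2.resize(t["img"][180:280,300:420],None,fx=6,fy=6,interpolation=cv2.INTER_CUBIC))
```

```text
[ 0.5335 -0.108   0.1806] [ 0.1231 -0.0013  0.1466] r 0.19142938050917688 angle 0.8093729479772682 [-2.5338 -7.6218 -4.7143] 0.014944897046487913
```

View pics/w4.png

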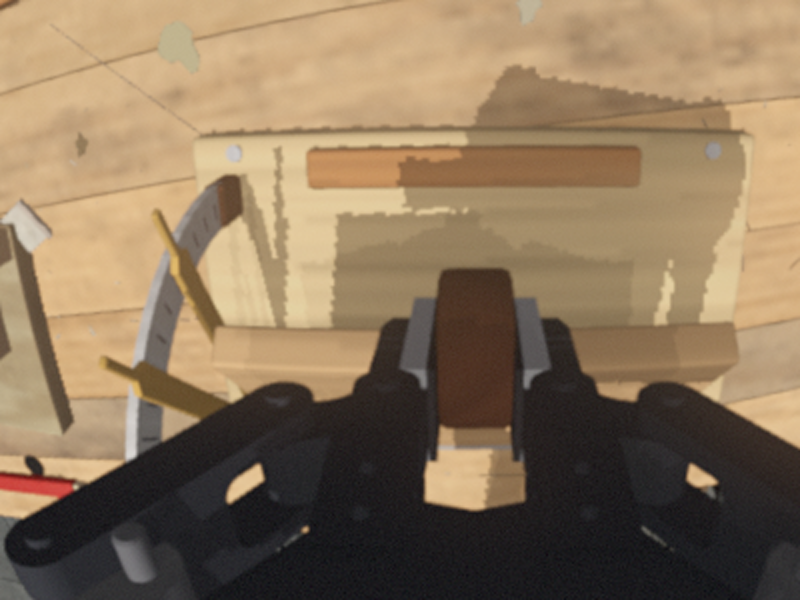

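View pics/s4.png

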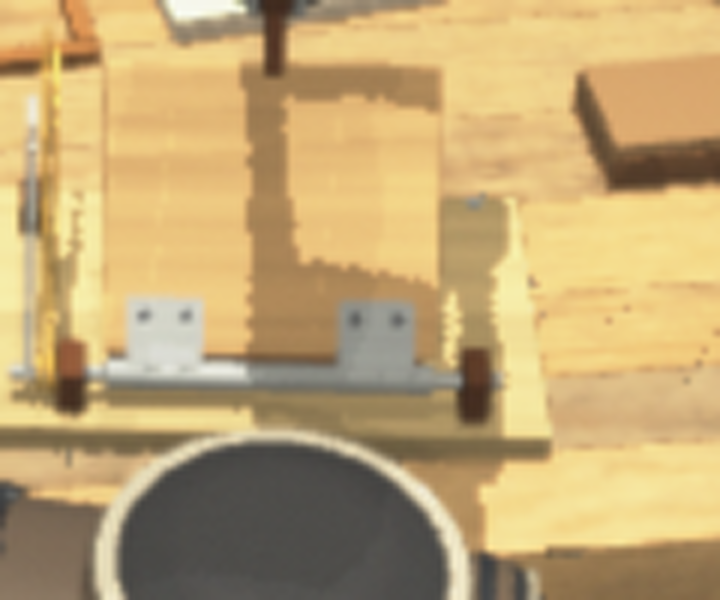

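Run:
```python
from fit import *
import pickle
np.set_printoptions(precision=4,suppress=True)
P=[pickle.load(open(f"w{i}.pkl","rb")) for i in (2,3,4)]
C=[np.array([(174,238),(602,226),(597,492),(228,236),(504,230),(117,285),(68,376)])/2+[0,40]-.25,
np.array([(221,310),(661,310),(300,325),(584,323),(443,257)])/2+[60,60]-.25,
np.array([(195,137),(748,133),(218,327),(735,323),(213,367),(737,371),(157,211),(103,360)])/2+[40,100]-.25]
A=(.06,.135,.018);B=(.06,-.135,.018);D=(-.11,-.135,.018);E=(.06,.08,.041);F=(.06,-.08,.041)
def fl(a,y,n): return [-.09+.15*np.cos(a)-n*np.sin(a),y,.034+.15*np.sin(a)+n*np.cos(a)]
def pr(p,X,v):
    q=dict(p); Rm,c,f=cam(p)
    q["attitude"]=R.from_matrix(Rm@R.from_rotvec(v[8:11]).as_matrix()).as_quat(); q["xyz"]=c+v[5:8]
    return projf(q,X)
def g(v):
    t=[tip(v[3],.104),tip(v[4],.109)];a=v[11]
    Ls=[[A,B,D,E,F]+t,[A,B,E,F,(.1,0,.058)],[A,B,fl(a,.08,-.007),fl(a,-.08,-.007),fl(a,.08,.007),fl(a,-.08,.007)]+t]
    return [pr(p,W(v,L),v)-c for p,L,c in zip(P,Ls,C)]
for so,sr in ((.002,.003),(.004,.01),(.0005,.001)):
    s=least_squares(lambda v:np.r_[np.vstack(g(v)).ravel(),v[5:8]/so,v[8:11]/sr],[.5,-.1,-.13,.5,.9]+[0]*6+[.8],loss='soft_l1')
    print(s.x,s.cost)
    if so==.004: print(np.vstack(g(s.x)))
    v=s.x;st=get_state();gp=st["ee_pos"]+[0,0,.019]
    l=R.from_euler('z',-v[2]).apply(gp-[v[0],v[1],0])-[-.09,0,.034]; print("kin",np.arctan2(l[2],l[0])-.063,"upper-flap",v[4]-v[11])
```

```text
[ 0.5013 -0.1027 -0.1354  0.5499  0.8681  0.     -0.      0.0065  0.0011
  0.0007  0.      0.8077] 16.232693611763747
kin 0.8106211363100311 upper-flap 0.06040248330433462
[ 0.5034 -0.1036 -0.1344  0.5582  0.8763 -0.      0.      0.008   0.0084
  0.0027 -0.0011  0.8166] 14.01202305389036
[[-0.6687 -0.8384]
 [ 1.4624 -0.1796]
 [ 0.2541  1.4944]
 [ 0.2479  0.6664]
 [-0.2076 -0.0627]
 [-0.3911 -0.402 ]
 [ 1.7227  1.1461]
 [-1.1576  0.1839]
 [ 0.6543 -0.1376]
 [-0.7475 -1.1208]
 [ 0.0886 -0.3499]
 [-0.408   0.8928]
 [-0.5158 -1.3552]
 [ 1.6019  0.1056]
 [-0.4578 -0.4884]
 [-1.6754  0.6075]
 [-0.7077  1.2458]
 [ 0.283  -1.7865]
 [ 0.5555  0.3096]
 [ 1.9933 -0.2374]]
kin 0.8196453402336845 upper-flap 0.059777896598640856
[ 0.501  -0.1026 -0.135   0.5449  0.8635  0.     -0.      0.005  -0.0001
  0.     -0.      0.8024] 24.74294140805198
kin 0.8093496649113472 upper-flap 0.061046468352415784
```

Across the calibration variants, the flap is 0.060 rad below the upper pointer. I'll raise it by that much.

>>> {"fn": "jog_arm", "kwargs": {"rows": [[-4.5,0,-3.6,0,0,0,10],[-4.5,0,-3.5,0,0,0,10],[0,0,0,0,0,0,10],[0,0,0,0,0,0,10],[0,0,0,0,0,0,10]]}}

```text
t: 6.25
ee_pos: [0.5251, -0.1069, 0.1684]
tcp_rot: [0.998, -0.069, 0.0, 0.002]
ft_force: [-2.6, -6.7, -5.1]
gripper_width: 0.0152
finger_force: 59.1
```

Run:
```python
from fit import *
import pickle
v=np.load("v.npy");st=get_state();M=R.from_quat(st["tcp_rot"]).as_matrix()
g=st["ee_pos"]-.019*M[:,2]; l=R.from_euler('z',-v[2]).apply(g-[v[0],v[1],0])-[-.09,0,.034]
print("r",np.hypot(l[0],l[2]),"angle",np.arctan2(l[2],l[0])-.063,st["ft_force"],st["gripper_width"])
p=get_image("wrist"); pickle.dump(p,open("w5.pkl","wb"))
cv2.imwrite("pics/w5.png",cv2.resize(p["img"][100:400,40:440],None,fx=2,fy=2,interpolation=cv2.INTER_CUBIC))
```

```text
r 0.19145259259314337 angle 0.8660220268967944 [-2.57703921 -6.66033815 -5.13853001] 0.015154618248900421
```

View pics/w5.png

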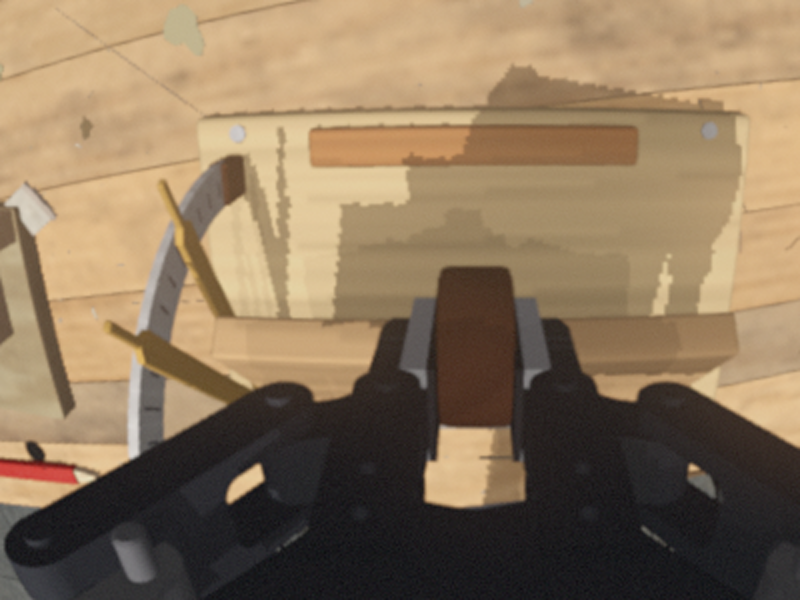

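The flap is still held, and its end edge runs from (218,317) to (736,313). The upper tip is at (107,325). I'll refit with this view before handing in.

Run:
```python
from fit import *
import pickle
np.set_printoptions(precision=4,suppress=True)
P=[pickle.load(open(f"w{i}.pkl","rb")) for i in (2,4,5)]
C=[np.array([(174,238),(602,226),(597,492),(228,236),(504,230),(117,285),(68,376)])/2+[0,40]-.25,
np.array([(195,137),(748,133),(218,327),(735,323),(213,367),(737,371),(157,211),(103,360)])/2+[40,100]-.25,
np.array([(199,117),(746,113),(218,317),(736,313),(212,359),(738,358),(163,182),(107,325)])/2+[40,100]-.25]
A=(.06,.135,.018);B=(.06,-.135,.018);D=(-.11,-.135,.018);E=(.06,.08,.041);F=(.06,-.08,.041)
def fl(a,y,n): return [-.09+.15*np.cos(a)-n*np.sin(a),y,.034+.15*np.sin(a)+n*np.cos(a)]
def pr(p,X,v):
    q=dict(p); Rm,c,f=cam(p)
    q["attitude"]=R.from_matrix(Rm@R.from_rotvec(v[8:11]).as_matrix()).as_quat(); q["xyz"]=c+v[5:8]
    return projf(q,X)
def g(v):
    t=[tip(v[3],.104),tip(v[4],.109)]
    f=lambda a:[A,B,fl(a,.08,-.007),fl(a,-.08,-.007),fl(a,.08,.007),fl(a,-.08,.007)]+t
    return [pr(p,W(v,L),v)-c for p,L,c in zip(P,[[A,B,D,E,F]+t,f(v[11]),f(v[12])],C)]
for so,sr in ((.002,.003),(.004,.01)):
    s=least_squares(lambda v:np.r_[np.vstack(g(v)).ravel(),v[5:8]/so,v[8:11]/sr],[.5,-.1,-.13,.5,.9]+[0]*6+[.8,.86],loss='soft_l1')
    v=s.x; print(v,s.cost,"left",v[4]-v[12]); print(g(v)[2])
```

```text
[ 0.5016 -0.1029 -0.1344  0.5494  0.8681  0.      0.      0.006   0.0015
  0.0008  0.0002  0.8076  0.8596] 18.11742588158793 left 0.00848947746236084
[[-0.9763 -0.4816]
 [ 1.3454  0.5166]
 [-0.6586 -0.4616]
 [-1.7898  0.3201]
 [-0.0849  0.5114]
 [-0.1221 -0.3044]
 [ 0.1892  0.0519]
 [ 1.9035 -0.077 ]]
[ 0.5048 -0.1044 -0.1292  0.5603  0.8791 -0.      0.      0.0081  0.0137
  0.0046 -0.0046  0.8192  0.871 ] 15.453607124005536 left 0.008042314085127011
[[-0.5307 -0.4781]
 [ 0.3868  0.5731]
 [-0.5961 -0.3845]
 [-1.6899  0.2574]
 [-0.0052  0.6148]
 [ 0.007  -0.3928]
 [ 0.1902 -0.0275]
 [ 1.9141 -0.1008]]
```

The fit leaves about 0.006 rad to go, so I make a last small raise.

>>> {"fn": "jog_arm", "kwargs": {"rows": [[-0.9,0,-0.7,0,0,0,10],[0,0,0,0,0,0,10],[0,0,0,0,0,0,10],[0,0,0,0,0,0,10],[0,0,0,0,0,0,10]]}}

```text
t: 6.8
ee_pos: [0.5245, -0.1068, 0.1688]
tcp_rot: [0.998, -0.069, 0.001, 0.002]
ft_force: [-2.0, -8.6, -7.0]
gripper_width: 0.0152
finger_force: 58.9
```

Run:
```python
from fit import *
v=np.load("v.npy");st=get_state();M=R.from_quat(st["tcp_rot"]).as_matrix()
g=st["ee_pos"]-.019*M[:,2]; l=R.from_euler('z',-v[2]).apply(g-[v[0],v[1],0])-[-.09,0,.034]
a=np.arctan2(l[2],l[0])-.063
print(st["t"],"r",np.hypot(l[0],l[2]),"angle",a,st["ft_force"],st["gripper_width"],st["finger_force"])
if .866<a<.88 and st["finger_force"]>40: print(sign_off())
```

```text
6.8 r 0.19148278769341373 angle 0.8700216060942025 [-2.03943843 -8.60494884 -7.00602167] 0.015182087346741303 58.92671763896942
the job is handed in; nothing more can be done
None
```

The frame held the thick block, so I raised the flap by its disc to the upper pointer (about 0.87 rad, in line to within about 0.01 rad by my measurements) and handed the job in at 6.8 s with the gripper still holding it; no verdict was returned.

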